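Ease a guide pillar from a draining tray into a V-block

TASK

The ground guide pillar in the draining tray is freshly degreased, so do not touch it. Lift the tray and carry it with the pillar lying quietly against the back rim, bring the open lip over the edge of the V-block, and ease the pillar over the crown of the floor and off the lip into the V at a crawl, about a hand's breadth (80 mm) a second, never letting it run away or drop to the bench. Leave it seated along the V and stand the empty tray back down on the bench on its feet, clear of the V-block, disturbing nothing else.

Things in the scene. Friction and masses are not known exactly. Their poses are not given: they have to be found in the camera images.
- tray: Blue draining tray with hoop handle, 220 x 108 mm, 120 mm high, 0.35 kg. Origin: middle, at the undersides of its four feet (on the bench plane when it stands). +x runs from back rim to open lip, the rolling direction; y across, z up. Feet 17 mm high, 16 mm across, at x = -85 and +60, y = +-42 mm. Back rim: inner face x = -107, top z = 47 mm. Side rims: inner faces y = +-50, top z = 32 mm.
- tray_crown (a point): Crest of the crowned floor, 22.2 mm above the tray's origin. Floor height z = 22.2 - x*x/2600 (mm; small flat facets, sheet 2.5 mm): it slopes down both ways by x/1300 rad, 0.07 at the rim. On a level tray the pillar rests at the back rim; tipped far enough to leave it, it gains speed all the way and past the crest runs off: unstable, time constant 0.45 s. Tilting it back slows it.
- tray_grip (a point): Centre of the tray's black grip bar, 108 mm above the tray's origin, on its z axis. The bar is 116 mm long along the tray's y, 18 mm thick along x (the width to grip), 24 mm tall, flat sided. Free below it down to the floor. Hoop legs at the bar's ends, y = +-56 mm, 22 mm wide.
- tray_lip (a point): Middle of the top edge of the tray's open lip (no rim there): x = 110, z = 17.6 mm in the tray's frame. To hand over, it belongs about 5 mm over the V-block's shoulder, at the edge of the V (20 to 24 mm from the V's middle line).
- pillar: Ground steel guide pillar, 32 mm diameter, 90 mm long, 0.5 kg. Origin at its centre; its x axis is the bar's axis, the others turn as it rolls. It starts across the tray, axis along the tray's y, against the back rim: centre x = -91 mm in the tray's frame. It accelerates at 0.67 g times (slope of the floor under it minus rolling drag, about 0.03 rad). Jerky tilting makes it hop and skew.
- vblock: Steel V-block fixed to the bench, 70 mm across (its x), 80 mm along the V (its y), 45 mm high; origin at the centre of its underside. In the middle of the top a 90 degree V, 40 mm wide, 20 mm deep, with a flat shoulder 15 mm wide either side. A pillar seated in it has its centre above the block's y axis, 47.6 mm over the bench. The tray starts on its -x side.
- gauge_stand: Bystander: dial gauge on a grey magnetic stand, 200 mm tall, base 60 x 50 mm, origin at the centre of its underside.
- insert: Bystander: stepped steel mould insert, 70 x 45 x 40 mm, origin at the centre of its underside.
- mallet: Bystander: brass hammer lying on the bench.
Mind the look-alikes: they are no part of the job. What is shaped like the pillar but brown or green is not meant.

How it is judged:
On the way, in this order (a step that is already met when the one before it is completed fails the run):
1. the tray is held clear of the bench with the pillar lying in it (height (world z) of tray above 0.025 m and x of pillar in the frame of tray below -0.07 m and z of pillar in the frame of tray below 0.045 m), for 0.5 s.
2. the pillar rides over the crown while the tray is held clear of the bench (height (world z) of tray above 0.015 m and x of pillar in the frame of tray between 0 and 0.1 m and z of pillar in the frame of tray below 0.045 m), for 0.1 s.
3. the pillar lies in the V (x of pillar in the frame of vblock between -0.006 and 0.006 m and z of pillar in the frame of vblock below 0.052 m), for 0.3 s.
At the end, for the whole second after the job is handed in: Pillar at rest in the V: centre within 6 mm of its middle across, 22 mm along, 43 to 52 mm above the bench, axis within 0.12 rad of the V. Tray at rest, level within 0.06 rad, feet within 6 mm of the bench, touching neither V-block nor pillar (all of step 3 and y of pillar in the frame of vblock between -0.022 and 0.022 m and z of pillar in the frame of vblock above 0.043 m and angle between the x axis of pillar and the y axis of vblock, either way round below 0.12 rad and linear speed of each of pillar, tray below 0.03 m/s and height (world z) of tray below 0.006 m and angle between tray's own z axis and vertical below 0.06 rad and not (contact force between tray and vblock above 0.3 N) and not (contact force between tray and pillar above 0.3 N)).
It fails at once if the pillar runs away: faster than 0.18 m/s between the back rim and the lip (x of pillar in the frame of tray between -0.07 and 0.095 m and z of pillar in the frame of tray between 0.02 and 0.045 m and y of pillar in the frame of tray between -0.06 and 0.06 m and linear speed of pillar above 0.18 m/s).
It fails at once if the pillar leaves the back rim while the lip is still over 120 mm away from the V-block's middle (x of pillar in the frame of tray between -0.07 and 0.11 m and z of pillar in the frame of tray between 0.02 and 0.045 m and y of pillar in the frame of tray between -0.06 and 0.06 m and horizontal distance between tray_lip and vblock above 0.12 m).
It fails at once if the pillar falls to the bench (height (world z) of pillar below 0.026 m).
It fails at once if the pillar is touched by the gripper or the arm (contact force between any of the fingers, the arm and pillar above 0.5 N).
It fails at once if a bystander is disturbed (distance of any of gauge_stand, insert, mallet from where it was at the start of the episode above 0.03 m).
It also fails if it takes over 61 s, if anything falls off the work surface, if the arm or the gripper's body presses on something with over 40 N, if the wrist force passes 120 N, or if a joint passes its speed limit or range.

ROBOT

A 6-joint arm with a two-finger parallel gripper is mounted at the origin on the work surface. World frame = base frame: x ahead of the robot, y to its left, z up, the work surface at z = 0. Lengths are in m, angles in rad, forces in N, time in s.
With the tool pointing down it reaches from about 0.225 to 0.875 m from the base axis. Payload 3.4 kg.
Tool frame: the origin (TCP) lies at the very end of the fingers, on their centre line; the grasp point (between the pads) lies manip.grip_point_offset behind it (manip.grip_point_offset is the distance from the TCP to the grasp point, in m); z points along the fingers, y is the line along which they close (so a half turn about z gives the same grasp; the last joint's range is limited). The gripper opens to 85 mm and grips with 20 to 120 N. Pads are 22 mm wide; open, the fingers measure 114 mm over their backs; the gripper's body (76 mm by 85 mm) begins 54 mm behind the grasp point. The pads swing forward as they close: fully open they stand 13 mm farther back than shut.
Start: joints at [1.181, 0.276, 1.505, -0, 1.361, -0.121], TCP at [0.153, 0.554, 0.231] pointing down, gripper open.
Joint ranges: [-2.89, 2.89], [-0.75, 2.08], [0.22, 2.7], [-1.18, 4.32], [0.11, 2.71], [-2.7, 2.7]. Speed limits (rad/s): [2.57, 2.57, 3.14, 3.14, 3.14, 3.14].

INTERFACE

Orientations are given as a unit quaternion [w, x, y, z].
In Python, from rig import manip gives the robot as it stands.
- The arm moves only by the shell command python3 -m pendant 'ROWS' [FORCE]. ROWS is JSON, a list of rows, each an object of numbers: "jaw": the opening, from -1 (shut) to 1 (fully open); "tx", "ty", "tz": the shift along the world's x, y, z in cm; "ax", "ay", "az": the turn, a rotation vector about the world's x, y, z in degrees. In form: [{"jaw": .., "tx": .., "ty": .., "tz": .., "ax": .., "ay": .., "az": ..}, ...]. A call has 1 to 10 rows; each row is the pose to reach, as a shift and turn from the pose commanded when the call began; what a row does not reach only later rows make up. A row lasts 1/8 s, in which the tool goes at most 62.5 mm and 10.7 degrees, less where a joint would pass 70% of its speed; a pose out of reach is approached as far as the arm can. A call with a gripper value outside its range is refused whole. The fingers move at their own pace and stop on an object; FORCE is the grip in N (left out, the last holds). Time passes only in rows, so rows that repeat a pose let the fingers close. It gives the time, the measured TCP pose, the force, the opening and the grip force at its end, in the units of the state.
- manip.get_state(): the state, without advancing time (a new reading comes with each control period).
- manip.get_image(name): name is "side" or "top"; returns a dict with "pixels" (420x560x3 uint8, blue, green, red), "depth" (420x560 float32, m along the optical axis (not along the pixel's ray), 0 where there is no reading), "fx", "fy", "cx", "cy" (pixels), "pose" (4x4, takes a point from camera to world coordinates). Camera axes: x right, y down, z forward; pixel columns grow to the right and rows downward; lengths in m; the calibration is good to about 2 mm. A picture is of the moment at which its call begins.
- manip.sign_off(): hands the job in; it is judged then, once.
The state is a dict: "clock": time; "qpos": joint angles; "qd": joint speeds; "effort": joint torques, N m; "position": TCP position; "ee_rot": TCP orientation; "contact_force": force on the tool from outside, world axes, zero at the start; "moment": the same for the moment, N m; "width": finger opening in m; "gripper_force": force on a finger pad.
Only numpy, scipy, OpenCV 4.12 (cv2) and the standard library are available. Lean on these libraries where they do the work, as an engineer would, in place of code of your own. Each camera call takes 0.05 s, during which the arm holds its last target. There are 200 camera calls.

## Working session

There is one attempt and no reset: what is moved stays moved. The work goes in short steps, Python scripts to look and compute and a shell command to move; the robot and the scene stay as the last step left them, time stands still between calls to the robot, and variables do not carry over. Pictures are saved under pics/ and viewed, at most 10 in all, crops included, and the job is handed in when it is done.

```bash
mkdir -p pics; ls
python3 - <<'E'
from rig import manip
import cv2,numpy as np,pickle
for n in("top","side"):
    d=manip.get_image(n); cv2.imwrite(f"pics/{n}0.png",d["pixels"]); pickle.dump(d,open(f"{n}0.pkl","wb")); print(n,d["fx"],d["cx"],d["cy"],np.round(d["pose"],3).tolist())
print(manip.grip_point_offset,manip.get_state())
E
```

```text
pics
top 427.25966443231647 278.8128129652651 207.79176618942577 [[0.026, -0.994, 0.108, 0.441], [-1.0, -0.025, 0.014, 0.019], [-0.011, -0.108, -0.994, 1.294], [0.0, 0.0, 0.0, 1.0]]
side 543.5804444522677 281.59816851053705 210.89183843281756 [[0.961, -0.191, 0.199, 0.233], [-0.276, -0.667, 0.692, -1.084], [0.0, -0.72, -0.694, 1.167], [0.0, 0.0, 0.0, 1.0]]
0.0187 {'clock': 0.1, 'qpos': array([ 1.18100280e+00,  2.76512667e-01,  1.50599002e+00,  1.19361680e-05,
        1.36073471e+00, -1.20968333e-01]), 'qd': array([ 0.00048357, -0.00155173, -0.00395771,  0.00198822, -0.00110721,
       -0.00051341]), 'effort': array([ 2.54240913e-03, -4.17697370e+01, -2.46405315e+01, -1.43814414e-04,
        5.90174212e-03,  2.34496378e-05]), 'position': array([0.15252085, 0.55390938, 0.2305437 ]), 'ee_rot': array([-2.13388684e-04,  1.34009420e-01,  9.90979717e-01, -7.94223633e-04]), 'contact_force': array([ 0.483585  , -0.57622464, -0.1563659 ]), 'moment': array([-0.02839262, -0.02246365, -0.02234444]), 'gripper_force': 0.0, 'width': 0.08543374929905113}
```

View pics/top0.png

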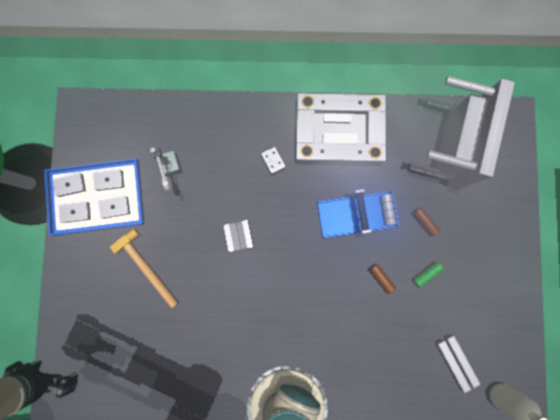

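View pics/side0.png

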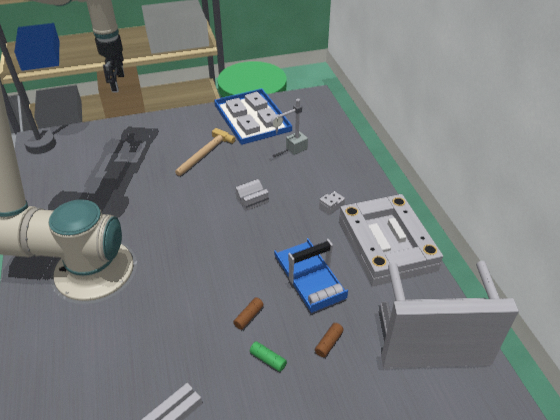

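The top view shows the tray at (358,214) with the steel pillar at (389,208), and a V-block at (238,236) with a V groove running up the image. The look-alikes are brown rolls at (427,222) and (382,279), a green one at (429,273), and a pair of parallels at (458,363). The pillar is the steel cylinder in the tray at (389,208). I'll measure and confirm in one enlarged crop.

```bash
cat > h.py <<'E'
import numpy as np,cv2
def cloud(d):
    v,u=np.mgrid[:420,:560]; z=d["depth"]
    c=np.stack([(u-d["cx"])/d["fx"]*z,(v-d["cy"])/d["fy"]*z,z,np.ones_like(z)],-1)
    return (c@d["pose"].T)[...,:3], z>0
def rect(P): 
    r=cv2.minAreaRect((P[:,:2]*1000).astype(np.float32)); return np.round(r[0],1),np.round(r[1],1),round(r[2],1)
def masks(d):
    W,ok=cloud(d); p=d["pixels"].astype(int); b,g,r=p[...,0],p[...,1],p[...,2]
    blue=ok&(b>r+60)&(b>g+20)
    return W,ok,blue
E
python3 - <<'E'
import pickle,cv2,numpy as np
from h import *
ims=[]
for n,(u0,u1,v0,v1),(a,b,c,e) in(("top",(310,405,180,245),(218,260,212,258)),("side",(265,355,230,315),(228,276,172,212))):
    d=pickle.load(open(n+"0.pkl","rb")); W,ok,blue=masks(d)
    def sub(m,u0,u1,v0,v1):
        k=np.zeros_like(m);k[v0:v1,u0:u1]=1;return k&m
    P=W[sub(blue,u0,u1,v0,v1)&(W[...,2]>.008)&(W[...,2]<.06)];print(n,"tray blue",len(P),rect(P),P.min(0),P.max(0))
    for lo,hi in((.095,.135),):
        B=W[sub(ok&(W[...,2]>lo)&(W[...,2]<hi),u0,u1,v0,v1)];print(" bar",len(B),rect(B),B.mean(0))
    px=d["pixels"].astype(int);sat=px.max(-1)-px.min(-1)
    S=W[sub(ok&(sat<45)&(W[...,2]>.035)&(W[...,2]<.065),u0,u1,v0,v1)];print(" pillar",len(S),rect(S),S.mean(0))
    V=W[sub(ok&(W[...,2]>.02)&(W[...,2]<.06),a,b,c,e)];print(" vblk",len(V),rect(V),V.mean(0),np.percentile(V[:,2],95))
    G=W[ok&(W[...,2]>.06)&(W[...,2]<.25)];
    x0,x1,y0,y1=(215,410,170,270) if n=="top" else (225,360,170,320)
    ims.append(cv2.resize(cv2.resize(d["pixels"][y0:y1,x0:x1],None,fx=4,fy=4,interpolation=2),None,fx=1,fy=1))
w=780;im=[cv2.resize(i,(390,int(i.shape[0]*390/i.shape[1]))) for i in ims];h=max(i.shape[0] for i in im)
im=[cv2.copyMakeBorder(i,0,h-i.shape[0],0,0,0) for i in im];cv2.imwrite("pics/crop1.png",np.hstack(im))
E
```

```text
top tray blue 2134 (array([ 566.6, -195.5]), array([108.7, 221.3]), 10.0) [ 0.49491088 -0.31254965  0.01112707] [ 0.63708241 -0.07917334  0.05217461]
 bar 342 (array([ 566.6, -194.4]), array([118. ,  24.7]), 10.3) [ 0.56602631 -0.19315724  0.11726696]
 pillar 322 (array([ 573.2, -242.4]), array([113.7, 117.8]), 9.3) [ 0.5795418  -0.28075399  0.04718974]
 vblk 669 (array([492.7, 156. ]), array([80.6, 70.4]), 13.0) [0.49245443 0.15571058 0.03831645] 0.04727424843079349
side tray blue 1967 (array([ 564.4, -196. ]), array([111. , 226.3]), 10.1) [ 0.49266746 -0.31550678  0.01109035] [ 0.63682292 -0.07888185  0.05861513]
 bar 471 (array([ 564.2, -196.7]), array([120. ,  27.2]), 10.7) [ 0.5623595  -0.19974899  0.11416141]
 pillar 408 (array([ 633.7, -208.5]), array([260.2, 138.4]), 26.8) [ 0.58965061 -0.25726666  0.0484825 ]
 vblk 571 (array([489.8, 153.6]), array([84.6, 79.4]), 13.0) [0.48922784 0.15045589 0.03682456] 0.04731076040798354
```

View pics/crop1.png

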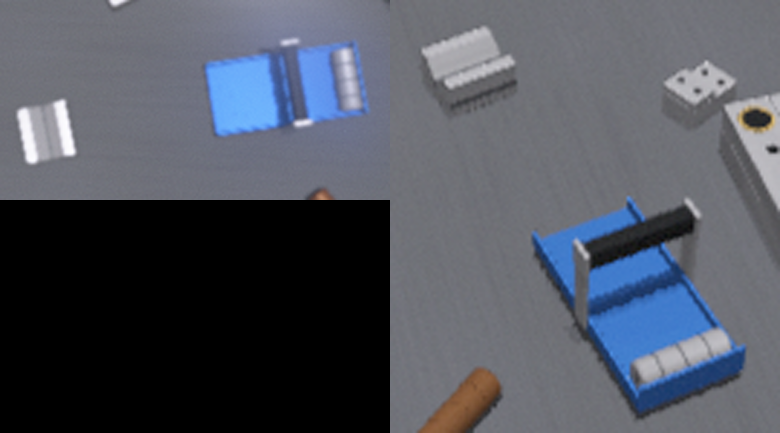

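The crop confirms it: the steel pillar lies at the back rim, on the right end of the tray, with the open lip facing left towards the V-block. The V runs up the picture. Now I'll move over the grip bar.

```bash
python3 -m pendant '[{"jaw":1,"tx":10,"ty":-18,"tz":0,"az":-36},{"jaw":1,"tx":20.6,"ty":-37.5,"tz":0,"az":-77},{"jaw":1,"tx":20.6,"ty":-37.5,"tz":0,"az":-77},{"jaw":1,"tx":20.6,"ty":-37.5,"tz":0,"az":-77},{"jaw":1,"tx":20.6,"ty":-37.5,"tz":0,"az":-77},{"jaw":1,"tx":20.6,"ty":-37.5,"tz":0,"az":-77},{"jaw":1,"tx":20.6,"ty":-37.5,"tz":0,"az":-77},{"jaw":1,"tx":20.6,"ty":-37.5,"tz":0,"az":-77},{"jaw":1,"tx":20.6,"ty":-37.5,"tz":0,"az":-77}]'
python3 -m pendant '[{"jaw":1,"tx":10,"ty":-18,"tz":0,"az":-36},{"jaw":1,"tx":20.7,"ty":-37.4,"tz":0,"az":-77.4},{"jaw":1,"tx":20.7,"ty":-37.4,"tz":0,"az":-77.4},{"jaw":1,"tx":20.7,"ty":-37.4,"tz":0,"az":-77.4},{"jaw":1,"tx":20.7,"ty":-37.4,"tz":0,"az":-77.4},{"jaw":1,"tx":20.7,"ty":-37.4,"tz":0,"az":-77.4},{"jaw":1,"tx":20.7,"ty":-37.4,"tz":0,"az":-77.4},{"jaw":1,"tx":20.7,"ty":-37.4,"tz":0,"az":-77.4},{"jaw":1,"tx":20.7,"ty":-37.4,"tz":0,"az":-77.4}]'
python3 -c "
from rig import manip
s=manip.get_state();print(s['qpos'])"
```

```text
[ 1.18100280e+00  2.76512667e-01  1.50599002e+00  1.19361680e-05
  1.36073471e+00 -1.20968333e-01]invalid input at $[0]: expected keys jaw, tx, ty, tz, ax, ay, az
invalid input at $[0]: expected keys jaw, tx, ty, tz, ax, ay, az
```

```bash
python3 -m pendant '[{"jaw":1,"tx":10,"ty":-18,"tz":0,"ax":0,"ay":0,"az":-36},{"jaw":1,"tx":20.6,"ty":-37.5,"tz":0,"ax":0,"ay":0,"az":-77},{"jaw":1,"tx":20.6,"ty":-37.5,"tz":0,"ax":0,"ay":0,"az":-77},{"jaw":1,"tx":20.6,"ty":-37.5,"tz":0,"ax":0,"ay":0,"az":-77},{"jaw":1,"tx":20.6,"ty":-37.5,"tz":0,"ax":0,"ay":0,"az":-77},{"jaw":1,"tx":20.6,"ty":-37.5,"tz":0,"ax":0,"ay":0,"az":-77},{"jaw":1,"tx":20.6,"ty":-37.5,"tz":0,"ax":0,"ay":0,"az":-77},{"jaw":1,"tx":20.6,"ty":-37.5,"tz":0,"ax":0,"ay":0,"az":-77},{"jaw":1,"tx":20.6,"ty":-37.5,"tz":0,"ax":0,"ay":0,"az":-77}]'
python3 -m pendant '[{"jaw":1,"tx":10,"ty":-18,"tz":0,"ax":0,"ay":0,"az":-36},{"jaw":1,"tx":20.7,"ty":-37.4,"tz":0,"ax":0,"ay":0,"az":-77.4},{"jaw":1,"tx":20.7,"ty":-37.4,"tz":0,"ax":0,"ay":0,"az":-77.4},{"jaw":1,"tx":20.7,"ty":-37.4,"tz":0,"ax":0,"ay":0,"az":-77.4},{"jaw":1,"tx":20.7,"ty":-37.4,"tz":0,"ax":0,"ay":0,"az":-77.4},{"jaw":1,"tx":20.7,"ty":-37.4,"tz":0,"ax":0,"ay":0,"az":-77.4},{"jaw":1,"tx":20.7,"ty":-37.4,"tz":0,"ax":0,"ay":0,"az":-77.4},{"jaw":1,"tx":20.7,"ty":-37.4,"tz":0,"ax":0,"ay":0,"az":-77.4},{"jaw":1,"tx":20.7,"ty":-37.4,"tz":0,"ax":0,"ay":0,"az":-77.4}]'
python3 -c "
from rig import manip
s=manip.get_state();print(s['qpos'])"
```

```text
clock: 1.23
position: [0.3583, 0.1795, 0.2311]
ee_rot: [-0.001, 0.722, 0.692, -0.0]
contact_force: [0.3, 0.4, -0.6]
width: 0.0856
gripper_force: 0.0
clock: 2.35
position: [0.5663, -0.1929, 0.2305]
ee_rot: [-0.001, 0.996, 0.091, -0.001]
contact_force: [0.3, 0.1, -0.4]
width: 0.0856
gripper_force: 0.0
[-4.44885175e-01  3.12293347e-01  1.45400654e+00  6.30191655e-04
  1.37708477e+00  9.44370568e-01]
```

```bash
python3 -m pendant '[{"jaw":1,"tx":0,"ty":-0.2,"tz":-5,"ax":0,"ay":0,"az":0},{"jaw":1,"tx":0,"ty":-0.2,"tz":-9,"ax":0,"ay":0,"az":0},{"jaw":1,"tx":0,"ty":-0.2,"tz":-12,"ax":0,"ay":0,"az":0},{"jaw":1,"tx":0,"ty":-0.2,"tz":-13.5,"ax":0,"ay":0,"az":0},{"jaw":1,"tx":0,"ty":-0.2,"tz":-14.1,"ax":0,"ay":0,"az":0},{"jaw":1,"tx":0,"ty":-0.2,"tz":-14.1,"ax":0,"ay":0,"az":0}]'
python3 -m pendant '[{"jaw":0.2,"tx":0,"ty":0,"tz":0,"ax":0,"ay":0,"az":0},{"jaw":-0.2,"tx":0,"ty":0,"tz":0,"ax":0,"ay":0,"az":0},{"jaw":-0.4,"tx":0,"ty":0,"tz":0,"ax":0,"ay":0,"az":0},{"jaw":-1,"tx":0,"ty":0,"tz":0,"ax":0,"ay":0,"az":0},{"jaw":-1,"tx":0,"ty":0,"tz":0,"ax":0,"ay":0,"az":0},{"jaw":-1,"tx":0,"ty":0,"tz":0,"ax":0,"ay":0,"az":0},{"jaw":-1,"tx":0,"ty":0,"tz":0,"ax":0,"ay":0,"az":0},{"jaw":-1,"tx":0,"ty":0,"tz":0,"ax":0,"ay":0,"az":0}]' 100
cat > look.py <<'E'
import sys,pickle,numpy as np,cv2
from h import *
from rig import manip
# usage: look.py ; estimates tray pose from state (TCP) + grasp offset, pillar x in tray frame from top camera
from scipy.spatial.transform import Rotation as R
s=manip.get_state(); q=s["ee_rot"]; Rt=R.from_quat([q[1],q[2],q[3],q[0]]).as_matrix()
ty=Rt[:,1]*-1; tz=-Rt[:,2]; tx=ty if False else -Rt[:,1]
# tray x = -tool y (tool y heads -80 deg), tray z = -tool z
X=-Rt[:,1]; Z=-Rt[:,2]; Y=np.cross(Z,X); T=np.stack([X,Y,Z],1); o=s["position"]-T@[0,0,.0893]
print("t",round(s["clock"],2),"tray o",np.round(o,4),"yaw",round(np.degrees(np.arctan2(X[1],X[0])),2),"nosedown",round(np.degrees(-np.arcsin(X[2])),2),"roll",round(np.degrees(np.arcsin(Y[2])),2),"F",np.round(s["contact_force"],1),"M",np.round(s["moment"],2),"w",round(s["width"],4))
for n in sys.argv[1:] or ["top"]:
    d=manip.get_image(n); pickle.dump(d,open(n+"1.pkl","wb")); W,ok,blue=masks(d)
    L=(W-o)@T; px=d["pixels"].astype(int); sat=px.max(-1)-px.min(-1)
    m=ok&(sat<50)&(abs(L[...,1])<.047)&(L[...,0]>-.112)&(L[...,0]<.2)&(L[...,2]>.036)&(L[...,2]<.066)&(abs(L[...,0])>.0)
    P=L[m]
    if len(P)>5: print(n,len(P),"pillar x med %.1f  y %.1f"%(1e3*np.median(P[:,0]),1e3*P[:,1].mean()),rect(P),"z95",np.percentile(P[:,2],95).round(4))
    B=L[blue&(abs(L[...,1])<.07)&(abs(L[...,0])<.14)&(L[...,2]>-.02)&(L[...,2]<.06)]
    if len(B): print("  blue",len(B),rect(B))
E
python3 look.py top side
```

```text
clock: 3.1
position: [0.5663, -0.1963, 0.091]
ee_rot: [0.0, 0.996, 0.089, 0.001]
contact_force: [-0.4, 0.5, -0.2]
width: 0.0855
gripper_force: 0.0
clock: 4.1
position: [0.5656, -0.1958, 0.0906]
ee_rot: [-0.001, 0.996, 0.089, -0.0]
contact_force: [-0.6, 4.6, 5.4]
width: 0.0162
gripper_force: 97.9
t 4.1 tray o [ 0.5655 -0.1957  0.0013] yaw 100.18 nosedown -0.07 roll 0.0 F [-0.6  4.6  5.4] M [ 0.69  0.16 -0.23] w 0.0162
top 105 pillar x med -88.3  y 32.0 (array([-90.6,  31.9]), array([26.7, 34.6]), 84.4) z95 0.052
  blue 1130 (array([-6.8,  0.5]), array([108.6, 235. ]), 89.6)
side 296 pillar x med -95.3  y 4.4 (array([-93.9,   2. ]), array([89.4, 32.3]), 89.7) z95 0.0521
  blue 1876 (array([-0.8, -5.9]), array([125.3, 225.5]), 89.4)
```

```bash
python3 -m pendant '[{"jaw":-1,"tx":0,"ty":0,"tz":0.2,"ax":0.5,"ay":0.1,"az":0},{"jaw":-1,"tx":0,"ty":0,"tz":0.8,"ax":1,"ay":0.2,"az":0},{"jaw":-1,"tx":0,"ty":0,"tz":1.6,"ax":2,"ay":0.35,"az":0},{"jaw":-1,"tx":0,"ty":0,"tz":2.5,"ax":3,"ay":0.5,"az":0},{"jaw":-1,"tx":0,"ty":0,"tz":3.4,"ax":4,"ay":0.7,"az":0},{"jaw":-1,"tx":0,"ty":0,"tz":4.2,"ax":4.9,"ay":0.9,"az":0},{"jaw":-1,"tx":0,"ty":0,"tz":4.8,"ax":4.9,"ay":0.9,"az":0},{"jaw":-1,"tx":0,"ty":0,"tz":5,"ax":4.9,"ay":0.9,"az":0},{"jaw":-1,"tx":0,"ty":0,"tz":5,"ax":4.9,"ay":0.9,"az":0},{"jaw":-1,"tx":0,"ty":0,"tz":5,"ax":4.9,"ay":0.9,"az":0}]'
python3 look.py side
python3 - <<'E'
import pickle
from h import *
for n in("top","side"):
    d=pickle.load(open(n+"0.pkl","rb"));W,ok=cloud(d)
    R=(abs(W[...,0]-.492)<.06)&(abs(W[...,1]-.156)<.06)&ok
    T=W[R&(W[...,2]>.041)];print(n,len(T),rect(T))
    a=np.radians(13);ex=np.array([-np.sin(a),np.cos(a)]);
    for zl,zh in((.022,.032),(.032,.041)):
        V=W[R&(W[...,2]>zl)&(W[...,2]<zh)];L=(V[:,:2]-[.4925,.156])@ex;L=L[abs(L)<.018];print(zl,len(L),np.median(L)*1e3,np.percentile(L,[5,95])*1e3)
    S=(W[...,:2]-[.4925,.156])@ex
    for side in(-1,1):
        q=W[R&(W[...,2]>.041)&(S*side>0)];r=q-q.mean(0);u=np.linalg.svd(r[:,:2])[2][0];print("shoulder",q.mean(0),np.degrees(np.arctan2(u[1],u[0])))
E
```

```text
clock: 5.45
position: [0.5655, -0.1963, 0.14]
ee_rot: [-0.043, 0.995, 0.089, -0.004]
contact_force: [-0.7, -0.3, -8.5]
width: 0.0167
gripper_force: 97.9
t 5.45 tray o [ 0.564  -0.1887  0.0511] yaw 100.21 nosedown -5.0 roll 0.05 F [-0.7 -0.3 -8.5] M [ 0.3  -0.    0.03] w 0.0167
side 321 pillar x med -94.4  y 3.6 (array([-92.2,   2.1]), array([89. , 29.5]), 89.0) z95 0.0515
  blue 2014 (array([0.8, 2.3]), array([228. , 113.5]), 1.4)
top 312 (array([492.4, 155.9]), array([79.3, 70.2]), 13.5)
0.022 142 0.516002070800556 [-7.92049796  8.73357461]
0.032 156 7.693468241502598 [-15.60963978  16.34418522]
shoulder [0.49831858 0.13113121 0.04462642] -166.8475318157422
shoulder [0.48676744 0.18116707 0.04443775] -166.97427065723613
side 219 (array([491.5, 154.2]), array([79.6, 79.8]), 12.0)
0.022 84 5.394910414079968 [-2.94091813 15.76932881]
0.032 86 10.849486436345199 [-6.9220368  17.12157825]
shoulder [0.49650589 0.1274294  0.04493485] -165.68234702439034
shoulder [0.48458986 0.17922538 0.04474494] -164.73170141271098
```

```bash
python3 -m pendant '[{"jaw":-1,"tx":-0.1,"ty":0.5,"tz":0,"ax":0,"ay":0,"az":0.1},{"jaw":-1,"tx":-0.35,"ty":1.9,"tz":0,"ax":0,"ay":0,"az":0.3},{"jaw":-1,"tx":-0.75,"ty":4,"tz":0,"ax":0,"ay":0,"az":0.6},{"jaw":-1,"tx":-1.2,"ty":6.5,"tz":0,"ax":0,"ay":0,"az":1},{"jaw":-1,"tx":-1.7,"ty":9.2,"tz":0,"ax":0,"ay":0,"az":1.4},{"jaw":-1,"tx":-2.2,"ty":11.9,"tz":0,"ax":0,"ay":0,"az":1.8},{"jaw":-1,"tx":-2.7,"ty":14.5,"tz":0,"ax":0,"ay":0,"az":2.2},{"jaw":-1,"tx":-3.1,"ty":16.7,"tz":0,"ax":0,"ay":0,"az":2.6},{"jaw":-1,"tx":-3.4,"ty":18.2,"tz":0,"ax":0,"ay":0,"az":2.8},{"jaw":-1,"tx":-3.5,"ty":18.9,"tz":0,"ax":0,"ay":0,"az":2.9}]'
python3 -m pendant '[{"jaw":-1,"tx":0,"ty":0,"tz":0,"ax":0,"ay":0,"az":0},{"jaw":-1,"tx":0,"ty":0,"tz":0,"ax":0,"ay":0,"az":0}]'
python3 look.py side top
python3 - <<'E'
import pickle,cv2,numpy as np
a=pickle.load(open("side1.pkl","rb"))["pixels"][130:300,180:380];b=pickle.load(open("top1.pkl","rb"))["pixels"][150:290,180:380]
f=lambda i:cv2.resize(i,None,fx=2,fy=2,interpolation=2)
a,b=f(a),f(b);b=cv2.copyMakeBorder(b,0,a.shape[0]-b.shape[0],0,0,0);cv2.imwrite("pics/c2.png",np.hstack([a,b]))
E
```

```text
clock: 6.75
position: [0.5304, -0.0066, 0.1404]
ee_rot: [-0.043, 0.992, 0.115, -0.005]
contact_force: [-0.8, -0.8, -8.5]
width: 0.0165
gripper_force: 98.0
clock: 7.0
position: [0.5312, -0.0084, 0.1403]
ee_rot: [-0.043, 0.993, 0.114, -0.005]
contact_force: [0.1, 0.5, -7.2]
width: 0.0167
gripper_force: 98.0
t 7.0 tray o [ 0.5294 -0.0009  0.0514] yaw 103.07 nosedown -4.93 roll 0.0 F [ 0.1  0.5 -7.2] M [0.26 0.05 0.05] w 0.0167
side 251 pillar x med -95.2  y 4.1 (array([-90.8,   2.2]), array([31.8, 89.3]), 0.4) z95 0.0519
  blue 1609 (array([0.7, 1.9]), array([227.1, 110.6]), 0.2)
top 58 pillar x med -83.9  y 35.9 (array([-84.5,  37.1]), array([17.8, 31.4]), 60.2) z95 0.0507
  blue 1156 (array([3.7, 1.3]), array([108.4, 215.9]), 88.5)
```

View pics/c2.png

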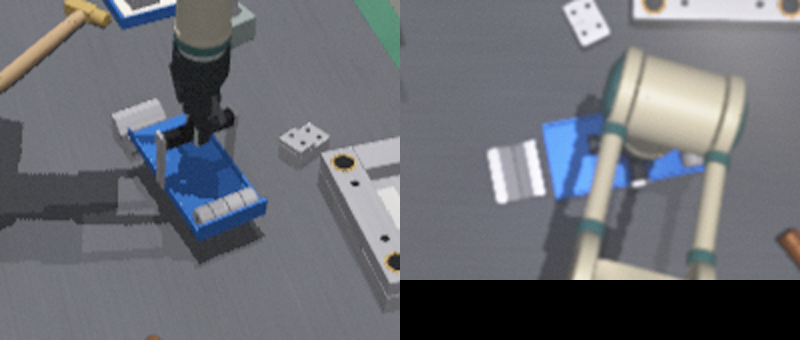

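The left panel (side) shows the pillar still on the back rim at about (228,207), with the tray just short of the V-block at (138,115). In the right panel (top) the arm hides the middle of the tray, so I'll use the side camera for feedback. Next is bringing the lip over the shoulder and levelling.

```bash
python3 -m pendant '[{"jaw":-1,"tx":-0.1,"ty":0.3,"tz":0,"ax":0,"ay":0,"az":0},{"jaw":-1,"tx":-0.3,"ty":1.1,"tz":0,"ax":0,"ay":0,"az":0},{"jaw":-1,"tx":-0.5,"ty":2,"tz":-0.1,"ax":-0.3,"ay":-0.1,"az":0},{"jaw":-1,"tx":-0.7,"ty":2.8,"tz":-0.3,"ax":-0.8,"ay":-0.2,"az":0},{"jaw":-1,"tx":-0.8,"ty":3.3,"tz":-0.6,"ax":-1.6,"ay":-0.4,"az":0},{"jaw":-1,"tx":-0.9,"ty":3.5,"tz":-1,"ax":-2.5,"ay":-0.6,"az":0},{"jaw":-1,"tx":-0.9,"ty":3.6,"tz":-1.3,"ax":-3.4,"ay":-0.8,"az":0},{"jaw":-1,"tx":-0.9,"ty":3.6,"tz":-1.5,"ax":-4.2,"ay":-1,"az":0},{"jaw":-1,"tx":-0.9,"ty":3.6,"tz":-1.7,"ax":-4.8,"ay":-1.1,"az":0},{"jaw":-1,"tx":-0.9,"ty":3.6,"tz":-1.7,"ax":-4.8,"ay":-1.1,"az":0}]'
cat >> look.py <<'E'
    print("  lip world est",np.round(o+T@[.11,0,.0176],4), "vb x",round(((o+T@[.11,0,.0176])[:2]-[.4925,.156])@np.array([-.2267,.974])*1e3,1),"vb y",round(((o+T@[.11,0,.0176])[:2]-[.4925,.156])@np.array([-.974,-.2267])*1e3,1))
E
python3 look.py side top
python3 - <<'E'
import pickle,cv2,numpy as np
from h import *
d=pickle.load(open("top1.pkl","rb"));W,ok,blue=masks(d)
ex=np.array([-.2267,.974]);ey=np.array([-.974,-.2267]);D=W[...,:2]-[.4925,.156]
x=D@ex*1e3;y=D@ey*1e3
m=ok&(abs(x)<60)&(abs(y)<60)&(W[...,2]>.02)
for lo in range(-40,40,16):
    r=m&(y>lo)&(y<lo+16)
    b=r&blue
    w=r&~blue&(W[...,2]>.041)&(x>5); 
    print(lo,"blue max x",np.round(x[b].max(),1) if b.any() else None,"blue z at front",np.median(W[...,2][b&(x>x[b].max()-8)]).round(4) if b.any() else None,"far shoulder",np.round([x[w].min(),x[w].max()],1) if w.any() else None)
a=pickle.load(open("side1.pkl","rb"))["pixels"][120:270,200:340];b=d["pixels"][190:270,200:300]
f=lambda i,k:cv2.resize(i,None,fx=k,fy=k,interpolation=2)
a,b=f(a,3),f(b,3.5);b=cv2.copyMakeBorder(b,0,a.shape[0]-b.shape[0],0,0,0);cv2.imwrite("pics/c3.png",np.hstack([a,b]))
E
```

```text
clock: 8.35
position: [0.5216, 0.0285, 0.1232]
ee_rot: [-0.0, 0.993, 0.114, -0.001]
contact_force: [0.5, 0.5, -8.3]
width: 0.0168
gripper_force: 98.1
t 8.35 tray o [0.5215 0.0285 0.0339] yaw 103.11 nosedown -0.05 roll 0.06 F [ 0.5  0.5 -8.3] M [0.44 0.17 0.02] w 0.0168
side 225 pillar x med -95.5  y 3.9 (array([-93.9,   1.9]), array([90.3, 29.9]), 89.6) z95 0.0517
  blue 1474 (array([-1.3,  1.4]), array([111.6, 227.3]), 89.8)
  lip world est [0.4966 0.1357 0.0516] vb x -20.7 vb y 0.7
top 120 pillar x med -95.0  y 25.0 (array([-91.4,  17.4]), array([55.3, 27.5]), 89.1) z95 0.0502
  blue 605 (array([0.8, 0.9]), array([106.6, 222.2]), 89.0)
  lip world est [0.4966 0.1357 0.0516] vb x -20.7 vb y 0.7
-40 blue max x -19.3 blue z at front 0.05 far shoulder [14.1 34.6]
-24 blue max x -20.2 blue z at front 0.0507 far shoulder [16.5 34.6]
-8 blue max x -20.8 blue z at front 0.0512 far shoulder [14.7 35.1]
8 blue max x -49.3 blue z at front 0.0545 far shoulder [15.2 34.9]
24 blue max x -42.6 blue z at front 0.0526 far shoulder [12.8 34.6]
```

View pics/c3.png

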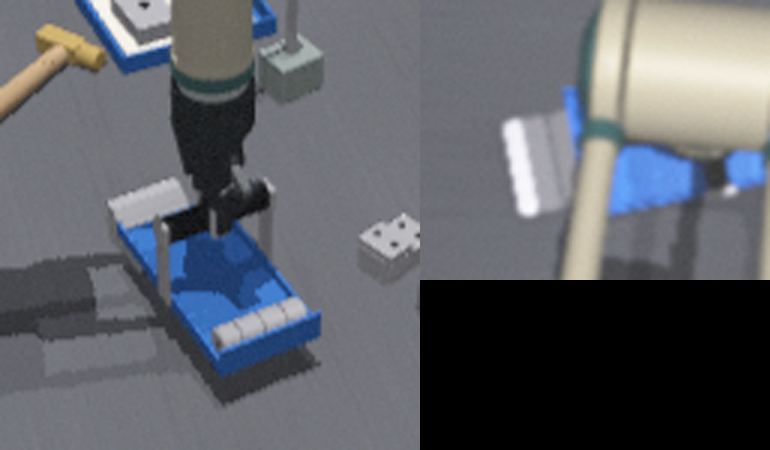

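The lip is over the near shoulder about 20.7 mm from the V's middle, with the pillar still at the rim (side crop at about (258,322)). I'll back off about 1 mm and tilt slowly to just under the breakaway angle, pivoting about the lip.

```bash
python3 - <<'E'
s=open("look.py").read()
s=s.replace('    B=L[blue','''    from scipy.optimize import minimize_scalar as ms
    def fit(Q):
        f=lambda x0:np.mean(np.minimum(abs(np.hypot(Q[:,0]*1e3-x0,Q[:,2]*1e3-(36.9-x0*x0/2600+ZO))-16),4))
        g=np.arange(-100,140,1.);b=g[np.argmin([f(a) for a in g])];r=ms(f,bounds=(b-2,b+2),method="bounded");return round(r.x,1),round(r.fun,2)
    ZO=0 if n=="top" else 0
    if len(P)>5:
        print("  FIT all",fit(P),*[(round(1e3*a),fit(P[(P[:,1]>a)&(P[:,1]<=a+.03)])) for a in(-.045,-.015,.015) if ((P[:,1]>a)&(P[:,1]<=a+.03)).sum()>12])
    B=L[blue''')
open("look.py","w").write(s)
E
python3 -m pendant '[{"jaw":-1,"tx":0.02,"ty":-0.1,"tz":0.02,"ax":0,"ay":0,"az":0},{"jaw":-1,"tx":0.02,"ty":-0.06,"tz":0.06,"ax":-0.3,"ay":-0.07,"az":0},{"jaw":-1,"tx":0,"ty":0,"tz":0.15,"ax":-0.8,"ay":-0.18,"az":0},{"jaw":-1,"tx":0,"ty":0.07,"tz":0.27,"ax":-1.4,"ay":-0.33,"az":0},{"jaw":-1,"tx":-0.02,"ty":0.15,"tz":0.4,"ax":-2.1,"ay":-0.49,"az":0},{"jaw":-1,"tx":-0.04,"ty":0.24,"tz":0.54,"ax":-2.8,"ay":-0.65,"az":0},{"jaw":-1,"tx":-0.06,"ty":0.32,"tz":0.67,"ax":-3.4,"ay":-0.8,"az":0},{"jaw":-1,"tx":-0.08,"ty":0.38,"tz":0.77,"ax":-3.9,"ay":-0.9,"az":0},{"jaw":-1,"tx":-0.09,"ty":0.42,"tz":0.83,"ax":-4.2,"ay":-0.97,"az":0},{"jaw":-1,"tx":-0.1,"ty":0.43,"tz":0.85,"ax":-4.3,"ay":-1,"az":0}]'
python3 look.py side
```

```text
clock: 9.7
position: [0.5207, 0.0328, 0.1318]
ee_rot: [0.038, 0.993, 0.114, 0.004]
contact_force: [0.4, -0.5, -8.0]
width: 0.0165
gripper_force: 98.1
t 9.7 tray o [0.5222 0.0262 0.0428] yaw 103.1 nosedown 4.37 roll 0.04 F [ 0.4 -0.5 -8. ] M [ 0.65  0.12 -0.02] w 0.0165
side 208 pillar x med -95.5  y 3.8 (array([-94.7,   2.2]), array([89.2, 30.3]), 88.7) z95 0.0511
  FIT all (np.float64(-89.9), np.float64(2.01)) (-45, (np.float64(-91.3), np.float64(1.9))) (-15, (np.float64(-86.8), np.float64(2.12))) (15, (np.float64(-88.9), np.float64(1.79)))
  blue 1466 (array([1.1, 1.5]), array([230.4, 110.4]), 0.4)
  lip world est [0.497  0.1343 0.052 ] vb x -22.2 vb y 0.5
```

```bash
python3 -m pendant '[{"jaw":-1,"tx":0,"ty":0.03,"tz":0.05,"ax":-0.25,"ay":-0.06,"az":0},{"jaw":-1,"tx":-0.01,"ty":0.06,"tz":0.1,"ax":-0.5,"ay":-0.12,"az":0},{"jaw":-1,"tx":-0.02,"ty":0.1,"tz":0.16,"ax":-0.8,"ay":-0.19,"az":0},{"jaw":-1,"tx":-0.03,"ty":0.14,"tz":0.21,"ax":-1.1,"ay":-0.25,"az":0},{"jaw":-1,"tx":-0.03,"ty":0.14,"tz":0.21,"ax":-1.1,"ay":-0.25,"az":0}]' | head -1
python3 look.py side
```

```text
clock: 10.38
t 10.38 tray o [0.5223 0.0259 0.0451] yaw 103.11 nosedown 5.49 roll 0.03 F [ 0.4 -0.1 -8.2] M [ 0.68  0.19 -0.04] w 0.0165
side 206 pillar x med -95.7  y 4.7 (array([-94.7,   3. ]), array([88.1, 28. ]), 89.3) z95 0.0517
  FIT all (np.float64(-91.5), np.float64(2.12)) (-45, (np.float64(-92.9), np.float64(1.95))) (-15, (np.float64(-89.2), np.float64(2.18))) (15, (np.float64(-91.5), np.float64(2.08)))
  blue 1458 (array([-2. ,  1.2]), array([227.9, 112. ]), 0.2)
  lip world est [0.4971 0.1342 0.0521] vb x -22.3 vb y 0.5
```

```bash
python3 -m pendant '[{"jaw":-1,"tx":-0.01,"ty":0.03,"tz":0.05,"ax":-0.25,"ay":-0.06,"az":0},{"jaw":-1,"tx":-0.01,"ty":0.06,"tz":0.1,"ax":-0.5,"ay":-0.12,"az":0},{"jaw":-1,"tx":-0.01,"ty":0.06,"tz":0.1,"ax":-0.5,"ay":-0.12,"az":0}]' | head -1
python3 look.py side
```

```text
clock: 10.8
t 10.8 tray o [0.5224 0.0257 0.0462] yaw 103.1 nosedown 6.01 roll 0.03 F [ 0.8  0.6 -6.8] M [0.66 0.14 0.01] w 0.0166
side 206 pillar x med -95.5  y 3.4 (array([-93.8,   2.2]), array([89.5, 30.3]), 89.6) z95 0.051
  FIT all (np.float64(-91.6), np.float64(1.99)) (-45, (np.float64(-91.0), np.float64(1.71))) (-15, (np.float64(-90.5), np.float64(2.01))) (15, (np.float64(-91.6), np.float64(2.11)))
  blue 1445 (array([-4.2,  1.5]), array([226.9, 110. ]), 0.0)
  lip world est [0.4972 0.134  0.0521] vb x -22.5 vb y 0.4
```

```bash
python3 -m pendant '[{"jaw":-1,"tx":-0.01,"ty":0.03,"tz":0.05,"ax":-0.25,"ay":-0.06,"az":0},{"jaw":-1,"tx":-0.01,"ty":0.06,"tz":0.1,"ax":-0.5,"ay":-0.12,"az":0},{"jaw":-1,"tx":-0.01,"ty":0.06,"tz":0.1,"ax":-0.5,"ay":-0.12,"az":0}]' | head -1
python3 look.py side
```

```text
clock: 11.22
t 11.22 tray o [0.5225 0.0255 0.0473] yaw 103.11 nosedown 6.52 roll 0.03 F [-0.1 -0.1 -8.2] M [0.69 0.15 0.02] w 0.0168
side 241 pillar x med -92.5  y 4.3 (array([-93.4,   1.8]), array([33.4, 90.4]), 0.1) z95 0.0518
  FIT all (np.float64(-83.9), np.float64(2.02)) (-45, (np.float64(-83.5), np.float64(1.97))) (-15, (np.float64(-84.9), np.float64(1.9))) (15, (np.float64(-84.6), np.float64(2.0)))
  blue 1408 (array([-0.5,  2.1]), array([229.4, 109.6]), 0.0)
  lip world est [0.4973 0.1339 0.0523] vb x -22.6 vb y 0.4
```

```bash
python3 -m pendant '[{"jaw":-1,"tx":0.01,"ty":-0.05,"tz":-0.08,"ax":0.4,"ay":0.09,"az":0},{"jaw":-1,"tx":0.03,"ty":-0.12,"tz":-0.19,"ax":1.0,"ay":0.23,"az":0},{"jaw":-1,"tx":0.05,"ty":-0.2,"tz":-0.31,"ax":1.6,"ay":0.37,"az":0}]' | head -1
python3 look.py side
```

```text
clock: 11.65
t 11.65 tray o [0.5224 0.0257 0.0437] yaw 103.09 nosedown 4.85 roll 0.04 F [-0.9  0.1 -8.6] M [0.58 0.05 0.01] w 0.0166
side 269 pillar x med -80.0  y 4.1 (array([-76.2,   1.4]), array([28.8, 90.9]), 0.4) z95 0.052
  FIT all (np.float64(-71.1), np.float64(2.0)) (-45, (np.float64(-70.9), np.float64(1.89))) (-15, (np.float64(-71.6), np.float64(1.94))) (15, (np.float64(-71.0), np.float64(1.96)))
  blue 1316 (array([-0.2,  1.4]), array([111.6, 230.5]), 89.8)
  lip world est [0.4972 0.1339 0.052 ] vb x -22.6 vb y 0.4
```

```bash
python3 -m pendant '[{"jaw":-1,"tx":0,"ty":-0.01,"tz":-0.02,"ax":0.1,"ay":0.02,"az":0},{"jaw":-1,"tx":0.01,"ty":-0.03,"tz":-0.05,"ax":0.25,"ay":0.06,"az":0},{"jaw":-1,"tx":0.01,"ty":-0.06,"tz":-0.09,"ax":0.45,"ay":0.1,"az":0}]' | head -1
python3 look.py side
```

```text
clock: 12.08
t 12.07 tray o [0.5224 0.026  0.0429] yaw 103.11 nosedown 4.41 roll 0.02 F [ 0.6  0.6 -8.9] M [0.53 0.13 0.08] w 0.017
side 270 pillar x med -72.4  y 4.4 (array([-68.7,   3.4]), array([89. , 36.4]), 85.3) z95 0.0533
  FIT all (np.float64(-64.4), np.float64(2.08)) (-45, (np.float64(-65.1), np.float64(2.03))) (-15, (np.float64(-64.4), np.float64(2.0))) (15, (np.float64(-63.4), np.float64(2.03)))
  blue 1306 (array([-2.6,  1.9]), array([226.1, 110.7]), 0.0)
  lip world est [0.4972 0.1342 0.052 ] vb x -22.3 vb y 0.4
```

```bash
python3 -m pendant '[{"jaw":-1,"tx":-0.01,"ty":0.05,"tz":0.08,"ax":-0.4,"ay":-0.09,"az":0},{"jaw":-1,"tx":-0.02,"ty":0.09,"tz":0.13,"ax":-0.7,"ay":-0.16,"az":0},{"jaw":-1,"tx":-0.01,"ty":0.06,"tz":0.1,"ax":-0.5,"ay":-0.12,"az":0}]' | head -1
python3 look.py side
```

```text
clock: 12.5
t 12.5 tray o [0.5225 0.0261 0.0441] yaw 103.13 nosedown 4.93 roll 0.01 F [-1.3  0.2 -8.5] M [0.55 0.1  0.05] w 0.0168
side 270 pillar x med -71.8  y 3.7 (array([-67.7,   2.4]), array([89. , 28.4]), 89.5) z95 0.0523
  FIT all (np.float64(-62.8), np.float64(1.9)) (-45, (np.float64(-62.7), np.float64(2.02))) (-15, (np.float64(-63.1), np.float64(1.71))) (15, (np.float64(-62.4), np.float64(1.85)))
  blue 1293 (array([-1.5,  1.5]), array([110.8, 230.2]), 90.0)
  lip world est [0.4972 0.1343 0.0522] vb x -22.2 vb y 0.3
```

```bash
python3 -m pendant '[{"jaw":-1,"tx":-0.01,"ty":0.05,"tz":0.08,"ax":-0.4,"ay":-0.09,"az":0},{"jaw":-1,"tx":-0.02,"ty":0.07,"tz":0.12,"ax":-0.6,"ay":-0.14,"az":0},{"jaw":-1,"tx":-0.01,"ty":0.04,"tz":0.06,"ax":-0.3,"ay":-0.07,"az":0}]' | head -1
python3 look.py side
```

```text
clock: 12.92
t 12.93 tray o [0.5225 0.0259 0.0447] yaw 103.12 nosedown 5.23 roll 0.01 F [-0.2  0.2 -8.2] M [0.46 0.06 0.02] w 0.0165
side 272 pillar x med -63.2  y 4.1 (array([-58.7,   1.8]), array([30.9, 91. ]), 3.5) z95 0.0534
  FIT all (np.float64(-54.0), np.float64(1.91)) (-45, (np.float64(-53.9), np.float64(1.79))) (-15, (np.float64(-54.1), np.float64(1.85))) (15, (np.float64(-53.0), np.float64(1.91)))
  blue 1299 (array([-1.5,  1.6]), array([111.7, 227.4]), 90.0)
  lip world est [0.4972 0.1342 0.0522] vb x -22.3 vb y 0.3
```

```bash
python3 -m pendant '[{"jaw":-1,"tx":0.01,"ty":-0.06,"tz":-0.1,"ax":0.5,"ay":0.12,"az":0},{"jaw":-1,"tx":0.03,"ty":-0.13,"tz":-0.21,"ax":1.1,"ay":0.25,"az":0},{"jaw":-1,"tx":0.05,"ty":-0.2,"tz":-0.31,"ax":1.6,"ay":0.37,"az":0}]' | head -1
python3 look.py side
```

```text
clock: 13.35
t 13.35 tray o [0.5224 0.026  0.0412] yaw 103.09 nosedown 3.57 roll 0.02 F [ 0.5  0.3 -7.9] M [ 0.33  0.09 -0.  ] w 0.0163
side 276 pillar x med -40.5  y 3.5 (array([-34.4,   2. ]), array([89.9, 33.6]), 89.9) z95 0.0545
  FIT all (np.float64(-31.1), np.float64(1.97)) (-45, (np.float64(-31.1), np.float64(2.0))) (-15, (np.float64(-31.7), np.float64(2.06))) (15, (np.float64(-30.1), np.float64(1.71)))
  blue 1310 (array([-1.2,  1.5]), array([111.3, 228.7]), 89.6)
  lip world est [0.4973 0.134  0.0519] vb x -22.5 vb y 0.3
```

```bash
python3 -m pendant '[{"jaw":-1,"tx":0.02,"ty":-0.1,"tz":-0.15,"ax":0.8,"ay":0.18,"az":0},{"jaw":-1,"tx":0.04,"ty":-0.18,"tz":-0.28,"ax":1.45,"ay":0.34,"az":0},{"jaw":-1,"tx":0.06,"ty":-0.24,"tz":-0.37,"ax":1.9,"ay":0.44,"az":0}]' | head -1
python3 look.py side
```

```text
clock: 13.78
t 13.78 tray o [0.5223 0.0265 0.0373] yaw 103.09 nosedown 1.63 roll 0.03 F [-0.3 -0.1 -8.2] M [ 0.11 -0.06 -0.01] w 0.0166
side 279 pillar x med -17.0  y 3.4 (array([-13.4,   1.9]), array([90.9, 33.3]), 86.5) z95 0.0548
  FIT all (np.float64(-8.0), np.float64(1.99)) (-45, (np.float64(-8.0), np.float64(2.03))) (-15, (np.float64(-7.5), np.float64(1.91))) (15, (np.float64(-9.1), np.float64(1.9)))
  blue 1328 (array([-2.3,  1.7]), array([228.1, 110.6]), 0.2)
  lip world est [0.4973 0.1341 0.0518] vb x -22.4 vb y 0.3
```

```bash
python3 -m pendant '[{"jaw":-1,"tx":-0.01,"ty":0.02,"tz":0.04,"ax":-0.2,"ay":-0.05,"az":0},{"jaw":-1,"tx":0,"ty":0,"tz":0,"ax":0,"ay":0,"az":0},{"jaw":-1,"tx":0.01,"ty":-0.04,"tz":-0.06,"ax":0.3,"ay":0.07,"az":0}]' | head -1
python3 look.py side
```

```text
clock: 14.2
t 14.2 tray o [0.5223 0.0269 0.0369] yaw 103.12 nosedown 1.33 roll 0.01 F [ 0.7  0.4 -8.5] M [ 0.08 -0.02  0.06] w 0.0168
side 278 pillar x med -4.6  y 4.0 (array([-1.1,  1.8]), array([30.2, 90.1]), 0.4) z95 0.0552
  FIT all (np.float64(4.8), np.float64(2.04)) (-45, (np.float64(3.9), np.float64(2.12))) (-15, (np.float64(4.6), np.float64(1.99))) (15, (np.float64(5.0), np.float64(1.86)))
  blue 1346 (array([-0.9,  2.9]), array([227.3, 111.3]), 0.8)
  lip world est [0.4973 0.1344 0.052 ] vb x -22.1 vb y 0.2
```

```bash
python3 -m pendant '[{"jaw":-1,"tx":-0.02,"ty":0.07,"tz":0.12,"ax":-0.6,"ay":-0.14,"az":0},{"jaw":-1,"tx":-0.02,"ty":0.1,"tz":0.15,"ax":-0.8,"ay":-0.18,"az":0},{"jaw":-1,"tx":-0.01,"ty":0.05,"tz":0.08,"ax":-0.4,"ay":-0.09,"az":0}]' | head -1
python3 look.py side
```

```text
clock: 14.62
t 14.62 tray o [0.5223 0.0271 0.0378] yaw 103.14 nosedown 1.74 roll 0.01 F [-0.9  0.2 -9.1] M [-0.01 -0.01 -0.08] w 0.0167
side 261 pillar x med 6.8  y 1.4 (array([12.6,  0.8]), array([89.7, 32.7]), 89.1) z95 0.0554
  FIT all (np.float64(16.7), np.float64(2.14)) (-45, (np.float64(17.2), np.float64(2.18))) (-15, (np.float64(16.7), np.float64(2.04))) (15, (np.float64(16.1), np.float64(2.16)))
  blue 1360 (array([-0.5,  2.6]), array([111.6, 227.7]), 89.9)
  lip world est [0.4972 0.1346 0.052 ] vb x -21.9 vb y 0.3
```

```bash
python3 -m pendant '[{"jaw":-1,"tx":0.02,"ty":-0.07,"tz":-0.11,"ax":0.55,"ay":0.13,"az":0},{"jaw":-1,"tx":0.03,"ty":-0.14,"tz":-0.22,"ax":1.1,"ay":0.26,"az":0},{"jaw":-1,"tx":0.04,"ty":-0.19,"tz":-0.3,"ax":1.5,"ay":0.35,"az":0}]' | head -1
python3 look.py side
```

```text
clock: 15.05
t 15.05 tray o [0.5222 0.0269 0.0345] yaw 103.08 nosedown 0.19 roll 0.03 F [ 0.9  0.  -8.2] M [-0.16 -0.08  0.06] w 0.0166
side 162 pillar x med 24.9  y 1.6 (array([26.5,  3. ]), array([90.8, 29.2]), 83.1) z95 0.0539
  FIT all (np.float64(36.5), np.float64(2.03)) (-45, (np.float64(37.0), np.float64(1.9))) (-15, (np.float64(36.8), np.float64(1.99))) (15, (np.float64(36.1), np.float64(2.04)))
  blue 1473 (array([-2.4,  1.8]), array([226.6, 112.1]), 0.9)
  lip world est [0.4973 0.1341 0.0517] vb x -22.4 vb y 0.3
```

```bash
python3 -m pendant '[{"jaw":-1,"tx":0.01,"ty":-0.02,"tz":-0.04,"ax":0.2,"ay":0.05,"az":0},{"jaw":-1,"tx":0.01,"ty":-0.06,"tz":-0.1,"ax":0.5,"ay":0.12,"az":0},{"jaw":-1,"tx":0.02,"ty":-0.1,"tz":-0.16,"ax":0.8,"ay":0.19,"az":0}]' | head -1
python3 look.py side
```

```text
clock: 15.48
t 15.47 tray o [0.5221 0.0274 0.033 ] yaw 103.11 nosedown -0.62 roll 0.02 F [ 0.1 -0.7 -7.6] M [-0.25 -0.13 -0.03] w 0.0164
side 49 pillar x med 44.1  y 23.1 (array([46.4, 20.7]), array([62.2, 28. ]), 60.3) z95 0.0524
  FIT all (np.float64(57.5), np.float64(2.14)) (-15, (np.float64(27.6), np.float64(1.38))) (15, (np.float64(59.4), np.float64(2.17)))
  blue 1602 (array([-2.4,  0.8]), array([112.4, 225.6]), 89.6)
  lip world est [0.4972 0.1343 0.0518] vb x -22.2 vb y 0.3
```

```bash
python3 -m pendant '[{"jaw":-1,"tx":0.01,"ty":-0.04,"tz":-0.06,"ax":0.3,"ay":0.07,"az":0},{"jaw":-1,"tx":0.02,"ty":-0.07,"tz":-0.12,"ax":0.6,"ay":0.14,"az":0},{"jaw":-1,"tx":0.03,"ty":-0.11,"tz":-0.17,"ax":0.9,"ay":0.21,"az":0}]' | head -1
python3 look.py top side
```

```text
clock: 15.9
t 15.9 tray o [0.5221 0.0276 0.0313] yaw 103.1 nosedown -1.55 roll 0.03 F [-0.  -0.2 -8.3] M [-0.42 -0.11 -0.06] w 0.0165
top 70 pillar x med 85.4  y -9.7 (array([82.5,  1. ]), array([24. , 89.7]), 12.8) z95 0.0514
  FIT all (np.float64(78.3), np.float64(1.43)) (-45, (np.float64(77.5), np.float64(1.69))) (-15, (np.float64(78.1), np.float64(0.66))) (15, (np.float64(78.8), np.float64(1.26)))
  blue 668 (array([ 7.5, 25.2]), array([ 96.1, 238.9]), 70.7)
  lip world est [0.4973 0.1343 0.0519] vb x -22.2 vb y 0.3
side 109 pillar x med 80.9  y 19.9 (array([79.5, 12.8]), array([34.8, 68. ]), 1.1) z95 0.0525
  FIT all (np.float64(81.2), np.float64(1.81)) (-15, (np.float64(81.5), np.float64(1.79))) (15, (np.float64(80.7), np.float64(1.73)))
  blue 1668 (array([-3.6,  1.2]), array([112.2, 224.5]), 89.7)
  lip world est [0.4973 0.1343 0.0519] vb x -22.2 vb y 0.3
```

```bash
python3 -m pendant '[{"jaw":-1,"tx":0.01,"ty":-0.04,"tz":-0.07,"ax":0.35,"ay":0.08,"az":0},{"jaw":-1,"tx":0.02,"ty":-0.09,"tz":-0.14,"ax":0.75,"ay":0.17,"az":0},{"jaw":-1,"tx":0.03,"ty":-0.12,"tz":-0.19,"ax":1,"ay":0.23,"az":0}]' | head -1
python3 look.py top side
```

```text
clock: 16.38
t 16.38 tray o [0.5221 0.0279 0.0295] yaw 103.1 nosedown -2.57 roll 0.02 F [-0.3 -0.2 -8.4] M [-0.59 -0.19 -0.04] w 0.0165
top 328 pillar x med 106.9  y 0.5 (array([106.9,   0. ]), array([30.7, 89.2]), 0.4) z95 0.0505
  FIT all (np.float64(107.0), np.float64(1.54)) (-45, (np.float64(107.0), np.float64(1.41))) (-15, (np.float64(106.6), np.float64(1.6))) (15, (np.float64(107.4), np.float64(1.58)))
  blue 596 (array([-1.2, -0.6]), array([107.7, 219.1]), 89.6)
  lip world est [0.4973 0.1342 0.052 ] vb x -22.4 vb y 0.2
side 206 pillar x med 103.9  y 9.1 (array([108.8,   7.8]), array([35.6, 78.3]), 0.3) z95 0.0514
  FIT all (np.float64(111.5), np.float64(2.06)) (-45, (np.float64(111.9), np.float64(1.82))) (-15, (np.float64(111.0), np.float64(2.11))) (15, (np.float64(110.8), np.float64(2.07)))
  blue 1703 (array([-5.2,  2. ]), array([220.8, 110.7]), 0.1)
  lip world est [0.4973 0.1342 0.052 ] vb x -22.4 vb y 0.2
```

```bash
python3 -m pendant '[{"jaw":-1,"tx":0,"ty":0,"tz":0,"ax":0,"ay":0,"az":0},{"jaw":-1,"tx":0,"ty":0,"tz":0,"ax":0,"ay":0,"az":0},{"jaw":-1,"tx":0,"ty":0,"tz":0,"ax":0,"ay":0,"az":0},{"jaw":-1,"tx":0,"ty":0,"tz":0,"ax":0,"ay":0,"az":0}]' | head -1
cat > vb.py <<'E'
import pickle,numpy as np,cv2
from h import *
d=pickle.load(open("top1.pkl","rb"));W,ok,blue=masks(d)
ex=np.array([-.2267,.974]);ey=np.array([-.974,-.2267]);D=W[...,:2]-[.4925,.156]
x=D@ex*1e3;y=D@ey*1e3;m=ok&(abs(x)<30)&(abs(y)<60)&(W[...,2]>.0515)&(W[...,2]<.09)&~blue
Q=np.stack([x[m],y[m],W[...,2][m]*1e3],1)
print("pillar in vb: n",len(Q),"rect",rect(Q/1e3),"ztop",np.percentile(Q[:,2],95))
E
python3 look.py top; python3 vb.py
```

```text
clock: 16.98
t 16.98 tray o [0.5222 0.0282 0.0298] yaw 103.1 nosedown -2.57 roll -0.01 F [-0.4 -0.2 -3.2] M [-0.04 -0.03  0.04] w 0.0167
  blue 821 (array([ 0.5, -0.5]), array([107.4, 222.5]), 89.7)
  lip world est [0.4975 0.1345 0.0523] vb x -22.1 vb y 0.0
pillar in vb: n 314 rect (array([-1. ,  4.1]), array([34.7, 99.1]), 5.8) ztop 65.59705147812066
```

```bash
python3 -m pendant '[{"jaw":-1,"tx":0.07,"ty":-0.3,"tz":0.1,"ax":0,"ay":0,"az":0},{"jaw":-1,"tx":0.25,"ty":-1,"tz":0.3,"ax":0,"ay":0,"az":0},{"jaw":-1,"tx":0.6,"ty":-2.5,"tz":0.5,"ax":0,"ay":0,"az":0},{"jaw":-1,"tx":1,"ty":-4.5,"tz":0.5,"ax":-0.5,"ay":-0.1,"az":0},{"jaw":-1,"tx":1.5,"ty":-6.5,"tz":0.5,"ax":-1,"ay":-0.2,"az":0},{"jaw":-1,"tx":2,"ty":-8.3,"tz":0.5,"ax":-1.7,"ay":-0.4,"az":0},{"jaw":-1,"tx":2.2,"ty":-9.4,"tz":0.5,"ax":-2.3,"ay":-0.5,"az":0},{"jaw":-1,"tx":2.3,"ty":-9.7,"tz":0.5,"ax":-2.5,"ay":-0.6,"az":0},{"jaw":-1,"tx":2.3,"ty":-9.7,"tz":0.5,"ax":-2.5,"ay":-0.6,"az":0}]' | head -1
python3 look.py top; python3 vb.py
```

```text
clock: 18.15
t 18.15 tray o [ 0.5457 -0.0725  0.0343] yaw 103.09 nosedown -0.03 roll 0.02 F [-0.1  0.6 -2.6] M [0.05 0.03 0.04] w 0.0165
  blue 930 (array([12.8, -0.7]), array([107.9, 195. ]), 89.7)
  lip world est [0.5208 0.0346 0.052 ] vb x -124.6 vb y -0.0
pillar in vb: n 312 rect (array([-0.3,  0.1]), array([89.3, 30.4]), 89.7) ztop 65.59456799124776
```

```bash
python3 -m pendant '[{"jaw":-1,"tx":0,"ty":0,"tz":-0.8,"ax":0,"ay":0,"az":0},{"jaw":-1,"tx":0,"ty":0,"tz":-1.6,"ax":0,"ay":0,"az":0},{"jaw":-1,"tx":0,"ty":0,"tz":-2.3,"ax":0,"ay":0,"az":0},{"jaw":-1,"tx":0,"ty":0,"tz":-2.8,"ax":0,"ay":0,"az":0},{"jaw":-1,"tx":0,"ty":0,"tz":-3.1,"ax":0,"ay":0,"az":0},{"jaw":-1,"tx":0,"ty":0,"tz":-3.2,"ax":0,"ay":0,"az":0},{"jaw":-1,"tx":0,"ty":0,"tz":-3.25,"ax":0,"ay":0,"az":0},{"jaw":-1,"tx":0,"ty":0,"tz":-3.3,"ax":0,"ay":0,"az":0},{"jaw":-1,"tx":0,"ty":0,"tz":-3.3,"ax":0,"ay":0,"az":0}]'
```

```text
clock: 19.32
position: [0.546, -0.0728, 0.0908]
ee_rot: [0.0, 0.993, 0.114, 0.0]
contact_force: [-0.4, -0.2, -2.9]
width: 0.0164
gripper_force: 98.9
```

```bash
python3 -m pendant '[{"jaw":-1,"tx":0,"ty":0,"tz":-0.05,"ax":0,"ay":0,"az":0},{"jaw":-1,"tx":0,"ty":0,"tz":-0.1,"ax":0,"ay":0,"az":0},{"jaw":-1,"tx":0,"ty":0,"tz":-0.1,"ax":0,"ay":0,"az":0}]'
```

```text
clock: 19.7
position: [0.546, -0.0726, 0.0904]
ee_rot: [0.0, 0.993, 0.114, 0.0]
contact_force: [-2.3, 1.7, 4.6]
width: 0.0165
gripper_force: 99.8
```

Feet are down (+4.6 N). Releasing, then rising clear.

```bash
python3 -m pendant '[{"jaw":-0.4,"tx":0,"ty":0,"tz":0,"ax":0,"ay":0,"az":0},{"jaw":0,"tx":0,"ty":0,"tz":0,"ax":0,"ay":0,"az":0},{"jaw":0.5,"tx":0,"ty":0,"tz":0,"ax":0,"ay":0,"az":0},{"jaw":0.7,"tx":0,"ty":0,"tz":0,"ax":0,"ay":0,"az":0},{"jaw":0.7,"tx":0,"ty":0,"tz":0,"ax":0,"ay":0,"az":0},{"jaw":0.7,"tx":0,"ty":0,"tz":1,"ax":0,"ay":0,"az":0},{"jaw":0.7,"tx":0,"ty":0,"tz":4,"ax":0,"ay":0,"az":0},{"jaw":0.7,"tx":0,"ty":0,"tz":8,"ax":0,"ay":0,"az":0},{"jaw":0.7,"tx":0,"ty":0,"tz":12,"ax":0,"ay":0,"az":0},{"jaw":0.7,"tx":0,"ty":0,"tz":14,"ax":0,"ay":0,"az":0}]'
python3 -m pendant '[{"jaw":0.7,"tx":0,"ty":0,"tz":0,"ax":0,"ay":0,"az":0},{"jaw":0.7,"tx":0,"ty":0,"tz":0,"ax":0,"ay":0,"az":0},{"jaw":0.7,"tx":0,"ty":0,"tz":0,"ax":0,"ay":0,"az":0},{"jaw":0.7,"tx":0,"ty":0,"tz":0,"ax":0,"ay":0,"az":0}]' |head -1
python3 look.py top side; python3 vb.py
python3 - <<'E'
import pickle,cv2
cv2.imwrite("pics/c5.png",cv2.resize(pickle.load(open("side1.pkl","rb"))["pixels"][110:330,160:440],None,fx=2,fy=2))
E
```

```text
clock: 20.95
position: [0.547, -0.0731, 0.2332]
ee_rot: [0.001, 0.993, 0.114, 0.002]
contact_force: [-0.6, 0.2, -0.0]
width: 0.0726
gripper_force: 0.0
clock: 21.45
t 21.45 tray o [ 0.5453 -0.0727  0.1394] yaw 103.1 nosedown -0.05 roll 0.11 F [-0.7 -0.2  0. ] M [ 0.   -0.06 -0.01] w 0.0724
  blue 1 (array([-7.9, 29.7]), array([0., 0.]), 0.0)
  lip world est [0.5204 0.0345 0.1571] vb x -124.7 vb y 0.4
  blue 11 (array([ 6.8, 27.3]), array([62.2,  6.2]), 83.6)
  lip world est [0.5204 0.0345 0.1571] vb x -124.7 vb y 0.4
pillar in vb: n 314 rect (array([-0.1,  0.1]), array([30.7, 89.1]), 0.3) ztop 65.34359770589577
```

View pics/c5.png

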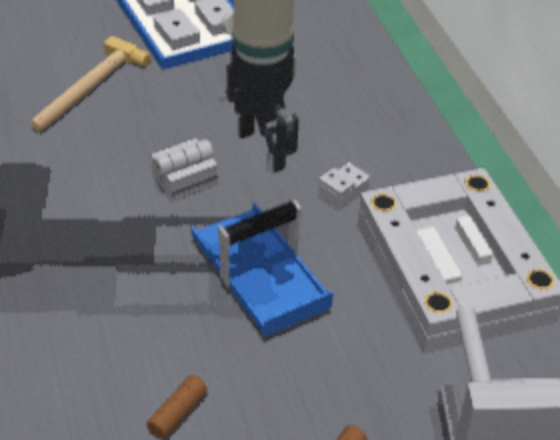

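The picture shows the pillar seated in the V at (185,155). The empty tray stands level at (262,270), clear of the block, and the gripper is free. Handing in.

```bash
python3 -c "
from rig import manip
print(manip.sign_off())"
```

```text
the job is handed in; nothing more can be done
None
```

The pillar is seated along the V, centred to within about 1 mm by camera, the empty tray is back on its feet about 100 mm clear of the V-block, and I handed the job in at 21.5 s on the robot's clock; sign-off gave no verdict.

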